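# Sweep the used coffee pods off the counter into the waste drawer

### The arm

A 6-joint arm with a two-finger parallel gripper is mounted at the origin on the work surface. World frame = base frame: x ahead of the robot, y to its left, z up, the work surface at z = 0. Lengths are in m, angles in rad, forces in N, time in s.
With the tool pointing down it reaches from about 0.3 to 1 m from the base axis. Payload 5.1 kg.
Tool frame: the origin (TCP) lies at the centre of the arm's flange, where the gripper is bolted on; the fingertips stand 190 mm ahead of it and the grasp point (between the pads) lies 171 mm ahead of it; x points along the fingers, y is the direction in which the jaws open and shut, and the axes are right-handed (so a half turn about x gives the same grasp; the last joint's range is limited). The gripper opens to 95 mm and grips with 3 to 60 N. Pads are 20 mm wide; open, the fingers measure 119 mm over their backs; the gripper's body (75 mm by 180 mm) begins 59 mm behind the grasp point.
Start: joints at [-1.371, 0.124, 1.65, -0, 1.367, -0.083], TCP at [0.181, -0.624, 0.405] pointing down, gripper open.
Joint ranges: [-2.61, 2.61], [-1.02, 2.33], [0.03, 2.71], [-1.35, 4.49], [0.32, 2.68], [-2.91, 2.91]. Speed limits (rad/s): [2.57, 2.57, 3.14, 3.14, 3.14, 3.14].

### API

Orientations are given as a unit quaternion [x, y, z, w].
In Python, from rig import * gives the robot as it stands. The module is installed in compiled form; this text tells all that it offers.
- The arm moves only by the shell command python3 -m creep 'ROWS'. ROWS is a JSON object of lists of equal length, an entry for each row: "xyz": the shift along the world's x, y, z in mm, a list of three; "dr": the turn, a rotation vector about the world's x, y, z in rad, a list of three; "fingers": the opening, from 0 (shut) to 1 (fully open). In form: {"xyz": [[x, y, z], ...], "dr": [[wx, wy, wz], ...], "fingers": [fingers, ...]}. A call has 1 to 5 rows; each row is the pose to reach, as a shift and turn from the pose commanded when the call began; what a row does not reach only later rows make up. A row lasts 1/8 s, in which the tool goes at most 62.5 mm and 10.7 degrees, less where a joint would pass 70% of its speed; a pose out of reach is approached as far as the arm can. A call with a gripper value outside its range is refused whole. The fingers move at their own pace and stop on an object; the grip force is fixed at half the most. Time passes only in rows, so rows that repeat a pose let the fingers close. It gives the time, the measured TCP pose, the force and the opening at its end, in the units of the state.
- observe(): the state, without advancing time (a new reading comes with each control period).
- camera(name): name is "side" or "top" or "wrist"; returns the picture (420x560x3 uint8, red, green, blue); there is no depth.
- camera_model(name): a dict with "K" (3x3 intrinsics, pixels), "camera_from_world" (4x4, takes a point from world to camera coordinates). Camera axes: x right, y down, z forward; pixel columns grow to the right and rows downward; lengths in m; the calibration is good to about 2 mm. A picture is of the moment at which its call begins: read the wrist's pose just before it. camera_model takes no time and is no camera call; for the wrist camera it gives the pose at the moment of the call.
- sign_off(): hands the job in, once; it reports no verdict.
The state is a dict: "time_s": time; "joint_pos": joint angles; "dq": joint speeds; "effort": joint torques, N m; "tcp_pos": TCP position; "ee_rot": TCP orientation; "ft_force": force on the tool from outside, world axes, zero at the start; "ft_torque": the same for the moment, N m; "gripper_width": opening from 0.0 (shut) to 1.0 (fully open).
Only numpy, scipy, OpenCV 4.12 (cv2) and the standard library are available. Lean on these libraries where they do the work, as an engineer would, in place of code of your own. Each camera call takes 0.05 s, during which the arm holds its last target. There are 200 camera calls.

### The job

Clear the coffee corner: sweep the four used coffee pods across the counter with your fingers and over its far edge, so that all of them drop into the waste bin in the open drawer below. Only push them along the stone at a steady pace: do not pick them up or flick them, and leave the cup, the milk jug and the sugar jar standing where they are.

Things in the scene. Friction and masses are not known exactly. Their poses are not given: they have to be found in the camera images.
- pod1: Used coffee pod 1 of 4, all alike: dark plastic cup standing lid down, a truncated cone 44 mm high. The lid rim on the counter is 51 mm in diameter and 4 mm thick; above it the wall tapers from 46 to 37 mm. About 15 to 31 g; it slides easily and stays upright when pushed low down. Origin: on its axis at mid height (22 mm above the counter); z up.
- pod2: Used coffee pod 2 of 4, all alike: dark plastic cup standing lid down, a truncated cone 44 mm high. The lid rim on the counter is 51 mm in diameter and 4 mm thick; above it the wall tapers from 46 to 37 mm. About 15 to 31 g; it slides easily and stays upright when pushed low down. Origin: on its axis at mid height (22 mm above the counter); z up.
- pod3: Used coffee pod 3 of 4, all alike: dark plastic cup standing lid down, a truncated cone 44 mm high. The lid rim on the counter is 51 mm in diameter and 4 mm thick; above it the wall tapers from 46 to 37 mm. About 15 to 31 g; it slides easily and stays upright when pushed low down. Origin: on its axis at mid height (22 mm above the counter); z up.
- pod4: Used coffee pod 4 of 4, all alike: dark plastic cup standing lid down, a truncated cone 44 mm high. The lid rim on the counter is 51 mm in diameter and 4 mm thick; above it the wall tapers from 46 to 37 mm. About 15 to 31 g; it slides easily and stays upright when pushed low down. Origin: on its axis at mid height (22 mm above the counter); z up.
- bin_rim (a point): Centre of the open mouth of the waste bin, 60 mm below the counter top. Axes as the world's. Inside, the mouth measures 352 mm along x and 302 mm along y. The near part of the bin is under the counter, its far part sticks out beyond the counter's edge: what falls off the edge within the bin's width drops in; outside of it, on the floor.
- bin_floor (a point): Centre of the inner floor of the grey rectangular waste bin, 360 mm along x, 310 mm along y, 115 mm deep, walls 4 mm. It sits in a white cabinet drawer that stands open below the counter's far edge. The drawer slides along x but is stiff and stays where it is.
- edge (a point): Point on the far edge of the stone counter top, which is a straight line along y (at this point's x, everywhere). The counter's flat top is at z = 0 on the near side, without any lip; the slab is 35 mm thick. This point is always at y = 0, whatever the bin's place.
- cup: White espresso cup, 64 mm across the rim, 58 mm high, loose; a thin handle to its own +y reaching 69 mm from the axis. Origin: centre of its underside.
- jug: Small steel milk jug, 70 mm across, 65 mm high, loose; a thin handle to its own +y reaching 57 mm from the axis. Origin: centre of its underside.
- sugar: White sugar jar with a wooden lid, 72 mm across, 66 mm high, loose. Origin: centre of its underside.

How it is judged:
At the end, for the whole second after the job is handed in: All four pods lie at rest inside the bin (between its walls, middles more than 20 mm below its rim), and the cup, the jug and the sugar jar stand upright within 20 mm of where they were (x of pod1 in the frame of bin_rim between -0.178 and 0.178 m and y of pod1 in the frame of bin_rim between -0.153 and 0.153 m and z of pod1 in the frame of bin_rim between -0.12 and -0.02 m and linear speed of each of pod1, pod2, pod3, pod4 below 0.05 m/s and x of pod2 in the frame of bin_rim between -0.178 and 0.178 m and y of pod2 in the frame of bin_rim between -0.153 and 0.153 m and z of pod2 in the frame of bin_rim between -0.12 and -0.02 m and x of pod3 in the frame of bin_rim between -0.178 and 0.178 m and y of pod3 in the frame of bin_rim between -0.153 and 0.153 m and z of pod3 in the frame of bin_rim between -0.12 and -0.02 m and x of pod4 in the frame of bin_rim between -0.178 and 0.178 m and y of pod4 in the frame of bin_rim between -0.153 and 0.153 m and z of pod4 in the frame of bin_rim between -0.12 and -0.02 m and distance of each of cup, jug, sugar from where it was at the start of the episode below 0.02 m and angle between each of cup, jug, sugar's own z axis and vertical below 0.2 rad); the robot touches nothing.
It fails at once if a pod is lifted (its middle more than 60 mm above the counter top) (height (world z) of any of pod1, pod2, pod3, pod4 above 0.06 m).
It fails at once if a pod is carried through the air beyond the edge (its middle 60 mm past the edge and still above the counter's level) ((x of pod1 in the frame of edge above 0.06 m and height (world z) of pod1 above 0.01 m) or (x of pod2 in the frame of edge above 0.06 m and height (world z) of pod2 above 0.01 m) or (x of pod3 in the frame of edge above 0.06 m and height (world z) of pod3 above 0.01 m) or (x of pod4 in the frame of edge above 0.06 m and height (world z) of pod4 above 0.01 m)).
It fails at once if a pod is flicked (faster than 0.8 m/s while on the counter) ((height (world z) of pod1 above 0.01 m and linear speed of pod1 above 0.8 m/s) or (height (world z) of pod2 above 0.01 m and linear speed of pod2 above 0.8 m/s) or (height (world z) of pod3 above 0.01 m and linear speed of pod3 above 0.8 m/s) or (height (world z) of pod4 above 0.01 m and linear speed of pod4 above 0.8 m/s)).
It fails at once if the cup, the jug or the sugar jar is pushed aside by more than 20 mm or tipped ((distance of cup from where it was at the start of the episode above 0.02 m or angle between cup's own z axis and vertical above 0.35 rad) or (distance of jug from where it was at the start of the episode above 0.02 m or angle between jug's own z axis and vertical above 0.35 rad) or (distance of sugar from where it was at the start of the episode above 0.02 m or angle between sugar's own z axis and vertical above 0.35 rad)).
It also fails if it takes over 56 s, if anything falls off the work surface, if the arm or the gripper's body presses on something with over 40 N, if the wrist force passes 120 N, or if a joint passes its speed limit or range.

## Working session

There is one attempt and no reset: what is moved stays moved. The work goes in short steps, Python scripts to look and compute and a shell command to move; the robot and the scene stay as the last step left them, time stands still between calls to the robot, and variables do not carry over. Pictures are saved under pics/ and viewed, about 8 in all and at most 12, crops included, and the job is handed in when it is done.

```bash
mkdir -p pics; python3 - <<'E'
from rig import *
import cv2
s=observe();print({k:s[k] for k in('time_s','tcp_pos','ee_rot','gripper_width')})
for n in('top','side'):
    im=camera(n);cv2.imwrite(f'pics/{n}0.png',im[:,:,::-1])
    m=camera_model(n);print(n,m)
E
```

```text
{'time_s': 0.0, 'tcp_pos': array([ 0.181311  , -0.62393032,  0.40347061]), 'ee_rot': array([-0.70000056, -0.10039743,  0.70009435, -0.09893167]), 'gripper_width': 1.0008125082862573}
top {'K': array([[440.79390441,   0.        , 280.46058611],
       [  0.        , 440.79390441, 210.53296859],
       [  0.        ,   0.        ,   1.        ]]), 'camera_from_world': array([[-8.98214176e-02, -9.95957721e-01, -5.75672192e-04,
         4.85819738e-02],
       [-9.74678282e-01,  8.80211256e-02, -2.05559063e-01,
         5.15357629e-01],
       [ 2.04778807e-01, -1.79025113e-02, -9.78644542e-01,
         1.01792417e+00],
       [ 0.00000000e+00,  0.00000000e+00,  0.00000000e+00,
         1.00000000e+00]])}
side {'K': array([[453.97246283,   0.        , 268.8998126 ],
       [  0.        , 453.97246283, 208.27752065],
       [  0.        ,   0.        ,   1.        ]]), 'camera_from_world': array([[-0.99272572, -0.11797327,  0.02404062,  0.49776939],
       [-0.08776593,  0.57240139, -0.81526302,  0.02573394],
       [ 0.08241836, -0.81144251, -0.57859162,  1.07831339],
       [ 0.        ,  0.        ,  0.        ,  1.        ]])}
```

View pics/top0.png

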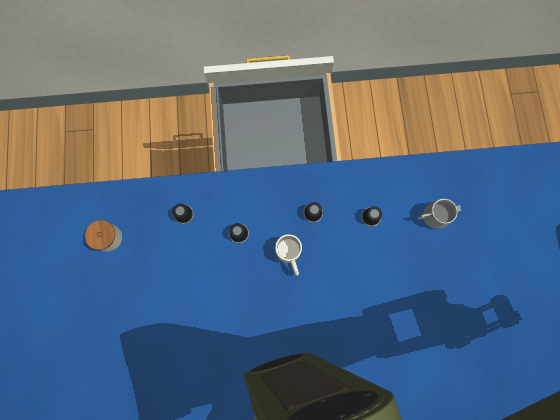

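View pics/side0.png

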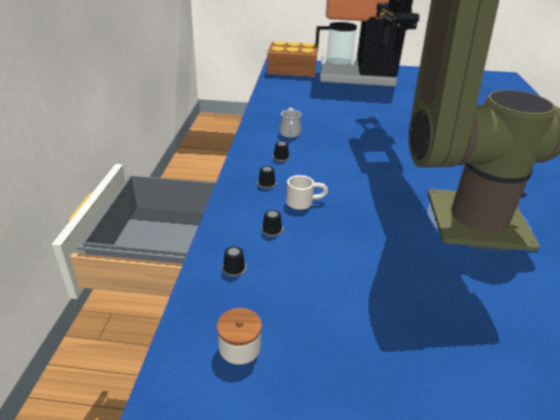

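The top view shows pods at about (182,213), (238,233), (313,212) and (372,216). The cup is at (289,248), the jug at (440,213) and the sugar jar at (103,236). The bin spans columns ~217–330 at the counter edge, row ~168. The side view agrees.

```bash
cat > h.py <<'E'
from rig import *
import cv2, numpy as np
def ray(n,uv,z):
    m=camera_model(n);T=m['camera_from_world'];R,t=T[:3,:3],T[:3,3]
    c=-R.T@t;d=R.T@np.linalg.inv(m['K'])@[uv[0],uv[1],1]
    return (c+d*(z-c[2])/d[2])
def tips():
    s=observe();from scipy.spatial.transform import Rotation as r
    R=r.from_quat(s['ee_rot']).as_matrix();return s['tcp_pos']+R[:,0]*.19,R
def pods(im,n='top'):
    g=im.max(2);m=((g<70)).astype(np.uint8)
    k,l,st,c=cv2.connectedComponentsWithStats(m);return [(c[i],st[i]) for i in range(1,k) if 80<st[i][4]<900]
E
python3 - <<'E'
from h import *
im=cv2.imread('pics/top0.png')[:,:,::-1]
for uv in [(182,213),(238,233),(313,212),(372,216)]:
    u,v=uv;p=im[v-14:v+15,u-14:u+15].astype(int)
    m=(p[:,:,2]-p[:,:,0]<50).astype(np.uint8)
    ys,xs=np.nonzero(m);print(uv,'blob',xs.min()+u-14,xs.max()+u-14,ys.min()+v-14,ys.max()+v-14,'pos',ray('top',(xs.mean()+u-14,ys.mean()+v-14),.020).round(4))
hsv=cv2.cvtColor(np.ascontiguousarray(im),cv2.COLOR_RGB2HSV)
# low-saturation/nonblue blobs
m=(im[:,:,2].astype(int)-im[:,:,0]<30).astype(np.uint8);m[:175]=0
k,l,st,c=cv2.connectedComponentsWithStats(m)
for i in range(1,k):
    if st[i][4]>100: print(st[i],c[i].round(1),ray('top',c[i],.03).round(3))
for uv in [(0,190),(215,172),(335,162),(559,142)]: print('edge',uv,ray('top',uv,0).round(4))
for uv in [(217,82),(219,90),(327,78),(220,170),(333,161)]: print('bin',uv,ray('top',uv,-.06).round(4))
for uv in [(99,234)]: print('lid',ray('top',uv,.066).round(3))
print('cup rim',ray('top',(289,247),.058).round(3),'handle',ray('top',(296,274),.035).round(3))
print('jug',ray('top',(443,211),.065).round(3),'handles',ray('top',(424,216),.04).round(3),ray('top',(459,209),.05).round(3))
print(tips())
cv2.imwrite('pics/crop0.png',cv2.resize(np.ascontiguousarray(im[50:290,60:480,::-1]),None,fx=1.9,fy=1.9,interpolation=cv2.INTER_CUBIC))
E
```

```text
(182, 213) blob 173 193 204 223 pos [0.5395 0.2463 0.02  ]
(238, 233) blob 229 248 223 242 pos [0.4781 0.1108 0.02  ]
(313, 212) blob 303 322 202 222 pos [ 0.5135 -0.0784  0.02  ]
(372, 216) blob 361 381 207 226 pos [ 0.4905 -0.2229  0.02  ]
[   0  175  173   15 1377] [ 58.9 179.7] [0.652 0.551 0.03 ]
[418 199  43  30 805] [439.7 213.2] [ 0.48  -0.391  0.03 ]
[303 203  20  20 297] [312.8 212.2] [ 0.511 -0.078  0.03 ]
[173 204  20  20 318] [182.5 213.3] [0.537 0.244 0.03 ]
[361 207  21  20 314] [371.1 215.9] [ 0.489 -0.221  0.03 ]
[ 85 220  37  32 914] [102.7 235.6] [0.499 0.442 0.03 ]
[229 223  20  20 304] [238.2 232.7] [0.476 0.11  0.03 ]
[275 234  27  42 668] [288.6 250.1] [ 0.423 -0.009  0.03 ]
[ 244  353  158   67 7689] [315.1 391.9] [ 0.093 -0.039  0.03 ]
[502 391  58  29 862] [539.7 409.8] [ 0.009 -0.543  0.03 ]
edge (0, 190) [0.6479 0.7172 0.    ]
edge (215, 172) [0.6462 0.1616 0.    ]
edge (335, 162) [ 0.6452 -0.1526  0.    ]
edge (559, 142) [ 0.6468 -0.7479  0.    ]
bin (217, 82) [ 0.9332  0.1475 -0.06  ]
bin (219, 90) [ 0.9078  0.1433 -0.06  ]
bin (327, 78) [ 0.9172 -0.1683 -0.06  ]
bin (220, 170) [ 0.6697  0.1552 -0.06  ]
bin (333, 161) [ 0.6674 -0.1569 -0.06  ]
lid [0.497 0.437 0.066]
cup rim [ 0.427 -0.01   0.058] handle [ 0.363 -0.021  0.035]
jug [ 0.479 -0.387  0.065] handles [ 0.475 -0.348  0.04 ] [ 0.483 -0.432  0.05 ]
(array([ 0.18122392, -0.62360368,  0.21358819]), array([[-3.80369559e-04,  2.79075010e-01, -9.60269230e-01],
       [ 1.89528719e-03, -9.60267374e-01, -2.79075221e-01],
       [-9.99998132e-01, -1.92613769e-03, -1.63670813e-04]]))
```

View pics/crop0.png

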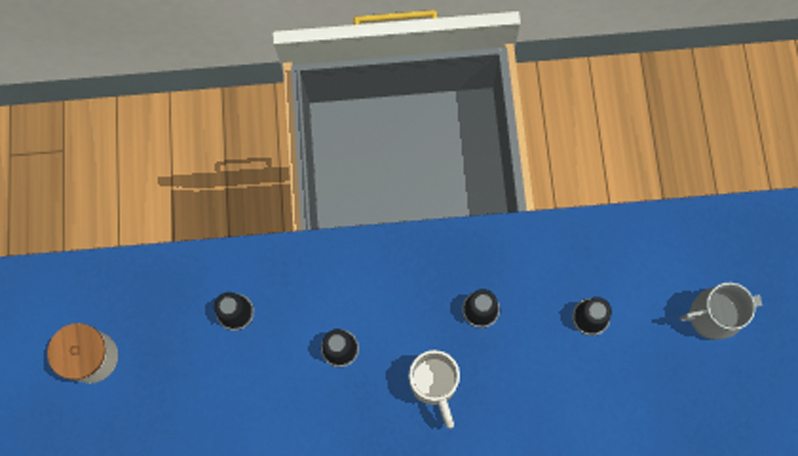

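Measured: edge x≈0.646, bin y≈−0.155…0.147. Plan: partly closed fingers (gap ~30 mm) cradle each pod and push it diagonally into the bin's width, tips 8 mm above the stone. I start with the pod at (0.49,−0.223), pushing toward 37°.

```bash
python3 -m creep '{"xyz":[[33,46,-5],[66,92,-10],[100,138,-20],[133,184,-40],[166,230,-50]],"dr":[[0,0,0.1],[0,0,0.2],[0,0,0.3],[0,0,0.367],[0,0,0.367]],"fingers":[0.32,0.32,0.32,0.32,0.32]}'
python3 -m creep '{"xyz":[[33,46,0],[66,92,-10],[103,141,-50],[103,141,-105],[103,141,-105]],"dr":[[0,0,0],[0,0,0],[0,0,0],[0,0,0],[0,0,0]],"fingers":[0.32,0.32,0.32,0.32,0.32]}'
python3 -c "
from h import *
print(tips())
cv2.imwrite('pics/t1.png',camera('top')[:,:,::-1])"
```

```text
time_s: 0.72
tcp_pos: [0.3478, -0.3922, 0.3532]
ee_rot: [-0.67, -0.226, 0.67, -0.225]
ft_force: [1.6, -0.2, 0.0]
gripper_width: 0.534
time_s: 1.35
tcp_pos: [0.4485, -0.2508, 0.2442]
ee_rot: [-0.667, -0.23, 0.672, -0.223]
ft_force: [-0.6, 0.6, 0.4]
gripper_width: 0.32
(array([ 0.44661216, -0.24945463,  0.05422697]), array([[-0.01010752,  0.60663813, -0.79491384],
       [ 0.00697331, -0.79489236, -0.6067104 ],
       [-0.9999246 , -0.01167552,  0.00380411]]))
```

View pics/t1.png

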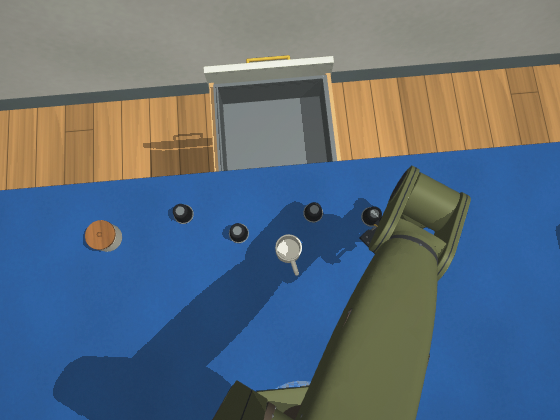

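The picture shows the fingers at about (366,240), just behind the pod at (372,216), and everything else unmoved. I'll lower and push.

```bash
python3 -m creep '{"xyz":[[0,0,-25],[0,0,-46],[0,0,-46],[8,6,-46],[16,12,-46]],"dr":[[0,0,0],[0,0,0],[0,0,0],[0,0,0],[0,0,0]],"fingers":[0.32,0.32,0.32,0.32,0.32]}'
python3 -m creep '{"xyz":[[12,9,0],[28,21,0],[46,35,0],[66,50,0],[86,65,0]],"dr":[[0,0,0],[0,0,0],[0,0,0],[0,0,0],[0,0,0]],"fingers":[0.32,0.32,0.32,0.32,0.32]}'
python3 -c "
from h import *
print(tips()[0])
cv2.imwrite('pics/s1.png',camera('side')[:,:,::-1])"
```

```text
time_s: 2.02
tcp_pos: [0.4675, -0.2415, 0.2058]
ee_rot: [0.671, 0.225, -0.669, 0.226]
ft_force: [-0.2, -0.3, 0.1]
gripper_width: 0.321
time_s: 2.65
tcp_pos: [0.5538, -0.1747, 0.2038]
ee_rot: [0.67, 0.226, -0.67, 0.226]
ft_force: [-0.5, -1.4, 1.5]
gripper_width: 0.32
[ 0.55381725 -0.17474723  0.0138354 ]
```

View pics/s1.png

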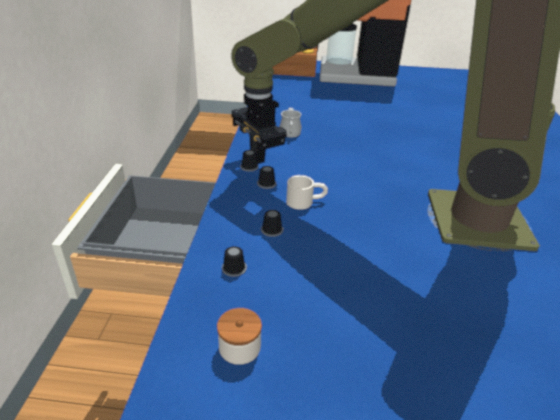

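The pod is upright in front of the fingers at (250,158), and pod3 at (267,176) is undisturbed. I'll continue over the edge and then back off.

```bash
python3 -m creep '{"xyz":[[20,15,-3],[40,30,-3],[60,45,-3],[80,60,-3],[100,75,-3]],"dr":[[0,0,0],[0,0,0],[0,0,0],[0,0,0],[0,0,0]],"fingers":[0.32,0.32,0.32,0.32,0.32]}'
python3 -m creep '{"xyz":[[4,3,0],[4,3,0],[-20,-15,0],[-50,-38,20],[-80,-50,60]],"dr":[[0,0,0],[0,0,0],[0,0,0],[0,0,0],[0,0,0]],"fingers":[0.32,0.32,0.32,0.32,0.32]}'
python3 -c "
from h import *
print(tips())
cv2.imwrite('pics/s2.png',camera('side')[:,:,::-1])"
```

```text
time_s: 3.32
tcp_pos: [0.6537, -0.0998, 0.2004]
ee_rot: [-0.67, -0.226, 0.67, -0.226]
ft_force: [-0.2, 1.2, 0.0]
gripper_width: 0.315
time_s: 3.95
tcp_pos: [0.5699, -0.1521, 0.2589]
ee_rot: [-0.669, -0.226, 0.672, -0.224]
ft_force: [0.0, 0.7, -0.0]
gripper_width: 0.323
(array([ 0.56894748, -0.15183819,  0.06893137]), array([[-0.00517218,  0.60381688, -0.79710628],
       [ 0.00154336, -0.79711117, -0.6038306 ],
       [-0.99998543, -0.00435334,  0.0031909 ]]))
```

View pics/s2.png

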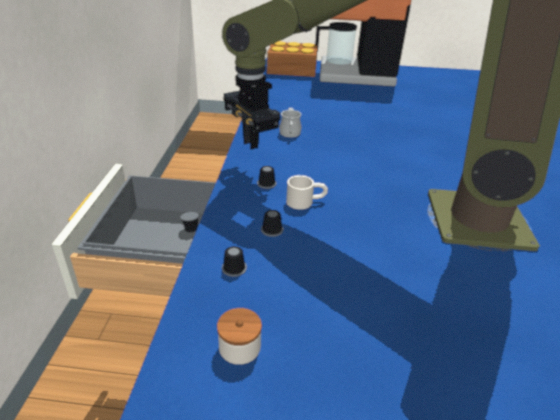

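The first pod lies in the bin at (190,222). Next is the pod at (0.5135,−0.078), pushed straight along +x.

```bash
python3 -m creep '{"xyz":[[-25,10,25],[-60,30,25],[-90,55,25],[-101,74,25],[-101,74,0]],"dr":[[0,0,-0.17],[0,0,-0.34],[0,0,-0.51],[0,0,-0.648],[0,0,-0.648]],"fingers":[0.32,0.32,0.32,0.32,0.32]}'
python3 -m creep '{"xyz":[[0,0,-30],[0,0,-60],[0,0,-60],[10,0,-60],[20,0,-60]],"dr":[[0,0,0],[0,0,0],[0,0,0],[0,0,0],[0,0,0]],"fingers":[0.32,0.32,0.32,0.32,0.32]}'
python3 -c "
from h import *
print(tips())"
```

```text
time_s: 4.62
tcp_pos: [0.4708, -0.0768, 0.2624]
ee_rot: [0.709, -0.0, -0.705, 0.001]
ft_force: [0.6, 0.7, 0.4]
gripper_width: 0.319
time_s: 5.25
tcp_pos: [0.4928, -0.0776, 0.2026]
ee_rot: [0.708, 0.0, -0.706, 0.001]
ft_force: [0.3, 0.0, 0.1]
gripper_width: 0.321
(array([ 0.49346507, -0.07773051,  0.01260346]), array([[ 3.35375730e-03,  1.48354073e-03, -9.99993276e-01],
       [-9.11156598e-04, -9.99998480e-01, -1.48660427e-03],
       [-9.99993961e-01,  9.16136181e-04, -3.35240047e-03]]))
```

```bash
python3 -m creep '{"xyz":[[16,0,-3],[34,0,-3],[54,0,-3],[76,0,-3],[98,0,-3]],"dr":[[0,0,0],[0,0,0],[0,0,0],[0,0,0],[0,0,0]],"fingers":[0.32,0.32,0.32,0.32,0.32]}'
python3 -m creep '{"xyz":[[22,0,0],[44,0,0],[64,0,0],[66,0,0],[66,0,0]],"dr":[[0,0,0],[0,0,0],[0,0,0],[0,0,0],[0,0,0]],"fingers":[0.32,0.32,0.32,0.32,0.32]}'
python3 -m creep '{"xyz":[[-25,0,0],[-50,10,20],[-85,45,60],[-120,90,90],[-150,140,100]],"dr":[[0,0,0],[0,0,0],[0,0,-0.1],[0,0,-0.2],[0,0,-0.314]],"fingers":[0.32,0.32,0.32,0.32,0.32]}'
python3 -c "
from h import *
print(tips())
cv2.imwrite('pics/s3.png',camera('side')[:,:,::-1])"
```

```text
time_s: 5.88
tcp_pos: [0.5913, -0.0772, 0.1991]
ee_rot: [0.708, 0.0, -0.706, 0.001]
ft_force: [0.9, -0.2, -0.4]
gripper_width: 0.315
time_s: 6.5
tcp_pos: [0.6555, -0.0771, 0.1981]
ee_rot: [0.707, 0.001, -0.707, 0.001]
ft_force: [-0.9, -0.6, 0.2]
gripper_width: 0.321
time_s: 7.12
tcp_pos: [0.5041, 0.0634, 0.3002]
ee_rot: [0.7, -0.112, -0.697, -0.112]
ft_force: [0.3, 1.0, -0.2]
gripper_width: 0.318
(array([0.50489715, 0.06347525, 0.11019439]), array([[ 4.02688639e-03, -3.12438370e-01, -9.49929497e-01],
       [ 1.99167681e-04, -9.49936930e-01,  3.12441659e-01],
       [-9.99991872e-01, -1.44736232e-03, -3.76306047e-03]]))
```

View pics/s3.png

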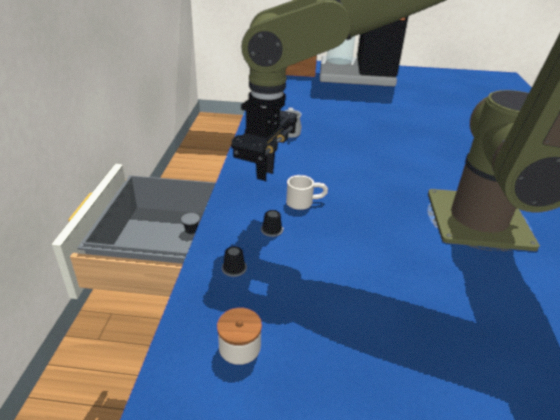

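The second pod has left the counter. Two remain, at (272,222) and (234,261). Next is the pod at (0.478,0.111), pushed toward −18°.

```bash
python3 -m creep '{"xyz":[[-36,31,0],[-72,62,0],[-72,62,-45],[-72,62,-90],[-72,62,-101]],"dr":[[0,0,0],[0,0,0],[0,0,0],[0,0,0],[0,0,0]],"fingers":[0.32,0.32,0.32,0.32,0.32]}'
python3 -m creep '{"xyz":[[0,0,0],[10,-3,-2],[20,-7,-2],[34,-11,-2],[52,-17,-2]],"dr":[[0,0,0],[0,0,0],[0,0,0],[0,0,0],[0,0,0]],"fingers":[0.32,0.32,0.32,0.32,0.32]}'
python3 -c "
from h import *
print(tips()[0])"
python3 -m creep '{"xyz":[[20,-6,-2],[40,-13,-2],[60,-20,-2],[80,-26,-2],[100,-33,-2]],"dr":[[0,0,0],[0,0,0],[0,0,0],[0,0,0],[0,0,0]],"fingers":[0.32,0.32,0.32,0.32,0.32]}'
python3 -c "
from h import *
print(tips()[0])
cv2.imwrite('pics/s4.png',camera('side')[:,:,::-1])"
```

```text
time_s: 7.8
tcp_pos: [0.4311, 0.1245, 0.1939]
ee_rot: [-0.696, 0.111, 0.701, 0.109]
ft_force: [-0.7, -0.6, 0.7]
gripper_width: 0.319
time_s: 8.43
tcp_pos: [0.4868, 0.1074, 0.1953]
ee_rot: [0.699, -0.11, -0.698, -0.11]
ft_force: [0.4, 0.1, 0.3]
gripper_width: 0.321
[0.48692398 0.10745263 0.00525082]
time_s: 9.05
tcp_pos: [0.5873, 0.0744, 0.1942]
ee_rot: [-0.698, 0.11, 0.699, 0.11]
ft_force: [-5.1, 0.6, 8.9]
gripper_width: 0.323
[0.58724812 0.0745868  0.00415228]
```

View pics/s4.png

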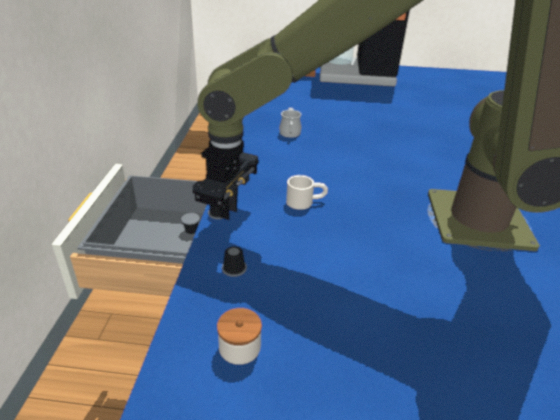

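The pod is at the fingers near (212,212), close to the edge. The tips are scraping slightly (8.9 N), so I'll raise them 5 mm and continue.

```bash
python3 -m creep '{"xyz":[[8,-3,5],[28,-9,5],[48,-16,5],[66,-21,5],[68,-22,5]],"dr":[[0,0,0],[0,0,0],[0,0,0],[0,0,0],[0,0,0]],"fingers":[0.32,0.32,0.32,0.32,0.32]}'
python3 -m creep '{"xyz":[[0,0,0],[-25,8,0],[-55,35,35],[-80,80,70],[-100,120,100]],"dr":[[0,0,0],[0,0,0],[0,0,-0.15],[0,0,-0.3],[0,0,-0.45]],"fingers":[0.32,0.32,0.32,0.32,0.32]}'
python3 -c "
from h import *
print(tips())
cv2.imwrite('pics/t5.png',camera('top')[:,:,::-1])"
```

```text
time_s: 9.72
tcp_pos: [0.6542, 0.0523, 0.1977]
ee_rot: [0.699, -0.11, -0.698, -0.11]
ft_force: [0.2, 0.1, -0.1]
gripper_width: 0.32
time_s: 10.35
tcp_pos: [0.5515, 0.1739, 0.2988]
ee_rot: [-0.656, 0.265, 0.656, 0.265]
ft_force: [1.0, 0.1, 1.0]
gripper_width: 0.318
(array([0.55152578, 0.17397379, 0.1088182 ]), array([[-2.33124877e-05, -6.94060714e-01, -7.19916471e-01],
       [ 1.74435252e-04, -7.19916463e-01,  6.94060701e-01],
       [-9.99999985e-01, -1.09398530e-04,  1.37851700e-04]]))
```

View pics/t5.png

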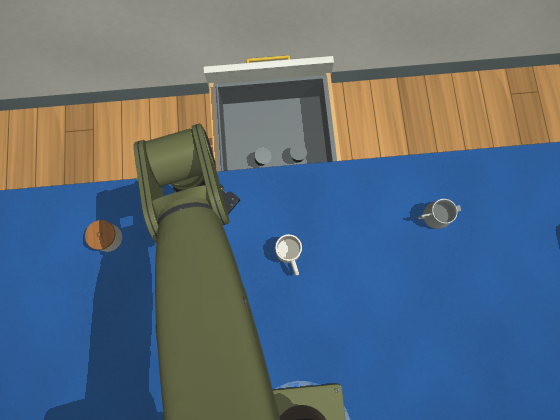

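Two pods are visible in the bin at (262,156) and (297,155); the third should be under the counter lip. The cup, jug and jar are unmoved. The last pod is at (0.5395,0.246), to be pushed toward −53.5°.

```bash
python3 -m creep '{"xyz":[[-20,55,0],[-42,113,0],[-42,113,-45],[-42,113,-90],[-42,113,-99]],"dr":[[0,0,-0.1],[0,0,-0.167],[0,0,-0.167],[0,0,-0.167],[0,0,-0.167]],"fingers":[0.32,0.32,0.32,0.32,0.32]}'
python3 -m creep '{"xyz":[[0,0,0],[6,-8,0],[12,-16,0],[20,-27,0],[31,-42,0]],"dr":[[0,0,0],[0,0,0],[0,0,0],[0,0,0],[0,0,0]],"fingers":[0.32,0.32,0.32,0.32,0.32]}'
python3 -c "
from h import *
print(tips())
cv2.imwrite('pics/s6.png',camera('side')[:,:,::-1])"
```

```text
time_s: 11.02
tcp_pos: [0.51, 0.2829, 0.1949]
ee_rot: [-0.63, 0.317, 0.636, 0.314]
ft_force: [0.9, -0.6, -0.8]
gripper_width: 0.317
time_s: 11.65
tcp_pos: [0.5442, 0.2406, 0.1994]
ee_rot: [-0.632, 0.315, 0.633, 0.317]
ft_force: [-0.3, 1.2, 0.8]
gripper_width: 0.325
(array([0.54413045, 0.24130558, 0.00939186]), array([[-4.35056821e-04, -7.99294132e-01, -6.00939848e-01],
       [ 3.55745141e-03, -6.00937339e-01,  7.99288220e-01],
       [-9.99993578e-01, -1.79007852e-03,  3.10489193e-03]]))
```

View pics/s6.png

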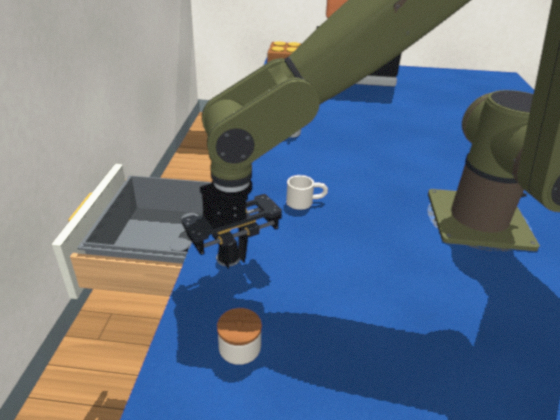

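The pod is nested in front of the fingers near (226,255), and the jar is clear. I'll finish the push.

```bash
python3 -m creep '{"xyz":[[12,-16,0],[24,-32,0],[38,-51,0],[52,-69,0],[66,-88,0]],"dr":[[0,0,0],[0,0,0],[0,0,0],[0,0,0],[0,0,0]],"fingers":[0.32,0.32,0.32,0.32,0.32]}'
python3 -m creep '{"xyz":[[13,-17,0],[26,-35,0],[39,-52,0],[46,-61,0],[46,-61,0]],"dr":[[0,0,0],[0,0,0],[0,0,0],[0,0,0],[0,0,0]],"fingers":[0.32,0.32,0.32,0.32,0.32]}'
python3 -m creep '{"xyz":[[-15,20,0],[-35,50,20],[-60,80,70],[-80,125,110],[-100,175,140]],"dr":[[0,0,0],[0,0,0],[0,0,0],[0,0,0],[0,0,0]],"fingers":[0.32,0.32,0.32,0.32,0.32]}'
python3 -c "
from h import *
print(tips()[0])
a=camera('side');b=camera('top')
cv2.imwrite('pics/f.png',np.hstack([a[:,:400],b[:,80:480]])[:,:,::-1])"
```

```text
time_s: 12.32
tcp_pos: [0.6104, 0.1521, 0.1987]
ee_rot: [-0.632, 0.315, 0.634, 0.317]
ft_force: [-0.8, 0.0, 0.2]
gripper_width: 0.318
time_s: 12.95
tcp_pos: [0.6558, 0.0919, 0.1986]
ee_rot: [-0.632, 0.315, 0.633, 0.317]
ft_force: [0.0, 0.3, 0.4]
gripper_width: 0.319
time_s: 13.58
tcp_pos: [0.5534, 0.2691, 0.3403]
ee_rot: [-0.632, 0.314, 0.633, 0.317]
ft_force: [1.3, -0.4, 0.3]
gripper_width: 0.322
[0.55335683 0.26986454 0.15029473]
```

View pics/f.png

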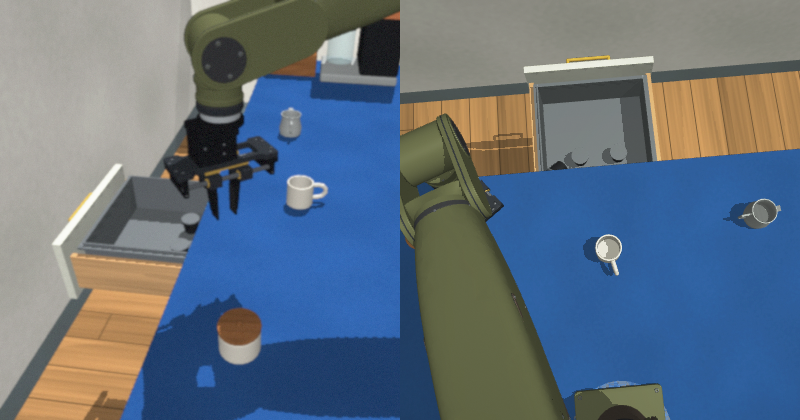

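Three pods are visible in the bin and the counter is clear. The cup, jug and jar stand in place. The fourth pod must be under the counter lip, so I'll plan one wrist view from beyond the edge to confirm.

```bash
python3 -c "
from h import *
from scipy.spatial.transform import Rotation as r
m=camera_model('wrist');T=np.linalg.inv(m['camera_from_world']);s=observe()
E=np.eye(4);E[:3,:3]=tips()[1];E[:3,3]=s['tcp_pos'];C=np.linalg.inv(E)@T
print(C.round(3),m['K'][0,0])
for yaw in (.93,.93-np.pi):
  for tilt in (.5,.7):
    for p in ([.78,0,.38],[.85,0,.36],[.9,0,.33]):
      N=np.eye(4);N[:3,:3]=r.from_rotvec([0,tilt,0]).as_matrix()@r.from_rotvec([0,0,yaw]).as_matrix()@E[:3,:3];N[:3,3]=p
      W=N@C;A=np.linalg.inv(W);c=W[:3,3]
      # deepest visible x on floor z=-.15 under slab bottom -.035
      xv=c[0]+(.646-c[0])*(c[2]+.15)/(c[2]+.035)
      q=[]
      for P in ([xv,0,-.15,1],[.75,0,-.15,1]):
        a=A@P;uv=m['K']@a[:3];q.append((uv[:2]/uv[2]).round(0))
      print(round(yaw,2),tilt,p,'cam',c.round(2),'xv',round(xv,3),q)
"
```

```text
[[ 0.    -0.282  0.959  0.02 ]
 [ 1.     0.    -0.    -0.   ]
 [-0.     0.959  0.282 -0.079]
 [ 0.     0.     0.     1.   ]] 376.9580303963042
0.93 0.5 [0.78, 0, 0.38] cam [0.84 0.   0.32] xv 0.584 [array([289.,  99.]), array([291., -46.])]
0.93 0.5 [0.85, 0, 0.36] cam [0.91 0.   0.3 ] xv 0.557 [array([288., 164.]), array([290.,  31.])]
0.93 0.5 [0.9, 0, 0.33] cam [0.96 0.   0.27] xv 0.53 [array([287., 214.]), array([289.,  84.])]
0.93 0.7 [0.78, 0, 0.38] cam [0.83 0.   0.31] xv 0.586 [array([290.,   3.]), array([ 293., -194.])]
0.93 0.7 [0.85, 0, 0.36] cam [0.9  0.   0.29] xv 0.558 [array([289.,  81.]), array([292., -84.])]
0.93 0.7 [0.9, 0, 0.33] cam [0.95 0.   0.26] xv 0.53 [array([288., 137.]), array([291., -15.])]
-2.21 0.5 [0.78, 0, 0.38] cam [ 0.7 -0.   0.4] xv 0.631 [array([287., 245.]), array([286., 330.])]
-2.21 0.5 [0.85, 0, 0.36] cam [ 0.77 -0.    0.38] xv 0.611 [array([288., 182.]), array([286., 278.])]
-2.21 0.5 [0.9, 0, 0.33] cam [ 0.82 -0.    0.35] xv 0.594 [array([288., 131.]), array([287., 240.])]
-2.21 0.7 [0.78, 0, 0.38] cam [ 0.71 -0.    0.42] xv 0.63 [array([286., 320.]), array([284., 413.])]
-2.21 0.7 [0.85, 0, 0.36] cam [ 0.78 -0.    0.4 ] xv 0.611 [array([286., 257.]), array([285., 356.])]
-2.21 0.7 [0.9, 0, 0.33] cam [ 0.83 -0.    0.37] xv 0.594 [array([287., 208.]), array([286., 315.])]
```

```bash
python3 -m creep '{"xyz":[[40,-35,0],[80,-70,0],[120,-105,0],[160,-140,0],[200,-175,0]],"dr":[[0,0,0.18],[0,0,0.36],[0,0,0.54],[0,0,0.72],[0,0,0.9]],"fingers":[0.32,0.32,0.32,0.32,0.32]}'
python3 -m creep '{"xyz":[[35,-25,0],[70,-50,0],[100,-80,0],[125,-95,0],[125,-95,0]],"dr":[[0,0.06,0],[0,0.12,0],[0,0.18,0],[0,0.25,0],[0,0.25,0]],"fingers":[0.32,0.32,0.32,0.32,0.32]}'
python3 -c "
from h import *
s=camera('wrist');t=camera('top')
cv2.imwrite('pics/w.png',np.hstack([s[:,60:460],t[:,80:480]])[:,:,::-1])
m=(t[:,:,2].astype(int)-t[:,:,0]<30).astype(np.uint8);m[:175]=0
k,l,st,c=cv2.connectedComponentsWithStats(m)
for i in range(1,k):
    if st[i][4]>100: print(st[i],c[i].round(1))"
```

```text
time_s: 14.3
tcp_pos: [0.7558, 0.0914, 0.3368]
ee_rot: [-0.705, 0.006, 0.709, 0.007]
ft_force: [0.4, -0.2, 0.1]
gripper_width: 0.32
time_s: 14.92
tcp_pos: [0.8811, -0.004, 0.3345]
ee_rot: [-0.611, 0.01, 0.792, 0.009]
ft_force: [-1.1, -0.2, -0.0]
gripper_width: 0.319
[   0  175  175   15 1384] [ 59.4 179.6]
[  141   175   189   245 29706] [235.1 294.7]
[418 199  43  30 808] [439.7 213.2]
[ 85 220  37  32 914] [102.7 235.6]
[ 254  383   91   37 2919] [300.4 403.1]
```

View pics/w.png

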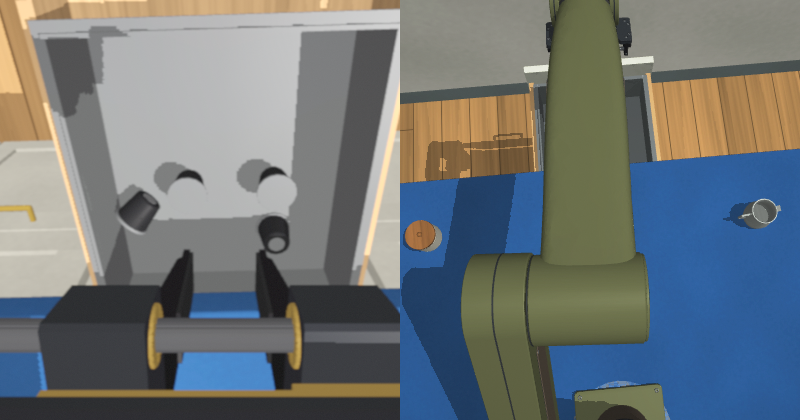

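The wrist view shows all four pods in the bin, at (138,210), (187,187), (276,190) and (274,233). The jug and jar blobs match their start pixels exactly.

```bash
python3 -c "
from rig import *
print(sign_off())"
```

```text
the job is handed in; nothing more can be done
None
```

All four pods are in the waste bin, and I handed the job in at about 15 s on the robot's clock. I pushed each one along the stone with the fingers partly closed around it, at about 0.2 m/s, and over the far edge within the bin's width.

- **Pods:** the last wrist picture, taken from beyond the edge, shows all four lying in the bin. I took one picture after the last drop, so I judged them at rest by eye and did not measure their speed.
- **Jug and sugar jar:** their blob positions in the last top view match the start exactly, at (439.7, 213.2) and (102.7, 235.6).
- **Cup:** the arm hid it in that last view. It stood upright at its starting place in the top view just before.
- **Contact:** the fingertips scraped the stone lightly once during the third push (about 9 N), so I raised them 5 mm. The other force readings, taken at the end of each move, were about 2 N or less on each axis. The arm was touching nothing when I handed in.

No check failed or disagreed.

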